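Cross-tighten a bottle rack's foot plate on a glass shelf

ROBOT

A 7-joint arm with a two-finger parallel gripper is mounted at the origin on the work surface. World frame = base frame: x ahead of the robot, y to its left, z up, the work surface at z = 0. Lengths are in m, angles in rad, forces in N, time in s.
With the tool pointing down it reaches from about 0.35 to 0.9 m from the base axis. Payload 8.1 kg.
Tool frame: the origin (TCP) lies at the very end of the fingers, on their centre line; the grasp point (between the pads) lies 19 mm behind it; x points along the fingers, z is the direction in which the jaws open and shut, and the axes are right-handed (so a half turn about x gives the same grasp; the last joint's range is limited). The gripper opens to 92 mm and grips with 3 to 60 N. Pads are 19 mm wide; open, the fingers measure 130 mm over their backs; the gripper's body (75 mm by 190 mm) begins 47 mm behind the grasp point.
Start: joints at [-1.381, 0.434, 0.025, 1.573, -0.012, 1.134, -0.075], TCP at [0.18, 0.598, 0.227] pointing down, gripper open.
Joint ranges: [-2.62, 2.62], [-0.44, 2.09], [-1.27, 1.32], [0.08, 2.57], [-1.32, 4.46], [0.12, 2], [-2.74, 2.74]. Speed limits (rad/s): [2.22, 2.22, 3.01, 3.01, 3.14, 3.14, 3.14].

INTERFACE

Orientations are given as a 3x3 rotation matrix whose columns are the frame's x, y, z axes.
In Python, from cell import telemetry, camera, sign_off, spot_in gives the robot as it stands.
- The arm moves only by the shell command python3 -m jog 'ROWS' [FORCE]. ROWS is JSON, a list of rows, each a list of 5 numbers: the shift along the tool's x, y, z in cm, then the turn about the tool's x in rad, then the finger opening in cm, from 0 to 9.18. In form: [[tx, ty, tz, spin, claw], ...]. A call has 1 to 20 rows; each row shifts and turns the pose as measured when the row begins, along the tool's axes as they then stand; what a row does not reach is not made up. A row lasts 1/10 s, in which the tool goes at most 50 mm and 8.59 degrees, less where a joint would pass 70% of its speed; a pose out of reach is approached as far as the arm can. A call with a gripper value outside its range is refused whole. The fingers move at their own pace and stop on an object; FORCE is the grip in N (left out, the last holds). Time passes only in rows, so rows that do not move let the fingers close. It gives the time, the measured TCP pose, the force and the opening at its end, in the units of the state.
- telemetry.get_obs(): the state, without advancing time (a new reading comes with each control period).
- camera(name): name is "scene" or "side" or "wrist"; returns a dict with "img" (480x640x3 uint8, red, green, blue), "z_map" (480x640 float32, m along the optical axis (not along the pixel's ray), 0 where there is no reading), "mtx" (3x3 intrinsics, pixels), "k1" (the pictures are not rectified: a ray, as slopes to the right and down, at radius r is drawn at 1 + k1 r^2 times it, then the intrinsics apply), "T" (4x4, takes a point from camera to world coordinates); the wrist camera has in their place "hand_eye" (4x4, takes a point from camera to tool coordinates, whose origin is the TCP and whose axes are the tool frame's). Camera axes: x right, y up, looking along -z (the intrinsics and any distortion apply to the point x, -y, -z); pixel columns grow to the right and rows downward; lengths in m; the calibration is good to about 2 mm. A picture is of the moment at which its call begins: read the wrist's pose just before it.
- sign_off(): hands the job in, once; it reports no verdict.
Trained networks look in a picture, given as the dict that the camera call returned (one of the last four; its "shot" number tells which), for a name from the list of things; names that differ only in an ending like _2 or _b are one class to them, and where a whole thing is asked for, a point or a joint stands for the part that bears it (a point fixed in the world has none). Each returns a list of dicts, best first, with "p" (0 to 1); they miss things now and then, are a little off and sometimes report something else, mostly with a low value. They report only what shows in the picture. A call takes as long as a camera call. They do not tell look-alikes from the thing itself.
- spot_in(name, picture): "location" ([x, y, z] in m, in world coordinates, good to about 4 mm: the middle of the surface that is visible of it).
The state is a dict: "time_s": time; "joint_positions": joint angles; "joint_velocities": joint speeds; "joint_torque": joint torques, N m; "position": TCP position; "eef_rot": TCP orientation; "contact_force": force on the tool from outside, world axes, zero at the start; "torque": the same for the moment, N m; "grip_width": finger opening in m.
Only numpy, scipy, OpenCV 4.12 (cv2) and the standard library are available. Lean on these libraries where they do the work, as an engineer would, in place of code of your own. Each camera call takes 0.05 s, during which the arm holds its last target.

TASK

The square metal foot plate of the bottle rack must be drawn down evenly on the glass shelf, so its four wing nuts are tightened in cross order. Turn the wing nut nearest the ceramic milk jug clockwise until it stops (a bit less than a quarter turn, when its bar points at the middle of the plate), and only then do the same with the nut diagonally opposite. Leave the other two nuts loose for the next round, leave the jug where it stands, and let go.

Things in the scene. Friction and masses are not known exactly. Their poses are not given: they have to be found in the camera images.
- foot_plate: Square dark metal plate 170 x 170 mm, 10 mm thick, lying fixed on the glass shelf (z = 0); origin at the centre of its underside, x and y along its edges, z up. A 40 mm wide socket in the middle stands up to 22 mm above the shelf. Wing nuts stand on it at (+-60, +-60) mm, near the corners; a stud end in each reaches 62 mm above the shelf.
- milk_jug: White ceramic milk jug, loose, 72 mm wide, 80 mm high, with a handle 58 mm out on its +x side; origin at the centre of its underside. It stands off one corner of the plate, about 220 mm from the plate's centre along that diagonal: the nut at that corner is the first one. A pacifier case, a wooden coaster and a lidded jar, up to 70 mm high, stand off the other corners.
- nut_a (a joint): Chrome wing nut at plate point (+60, +60) mm, turning about the vertical; value in rad, growing CLOCKWISE seen from above: 0 to 0.25 loose (start), stop (home) at 1.40; it stays where left. Its grip is an upright bar 50 long x 14 thick x 28 high, 26 to 54 mm above the shelf, centred on the axis; in the plate's frame the bar points along 45 deg + (1.40 - value), counter-clockwise from +x. About 0.06 N m turns it.
- nut_b (a joint): Chrome wing nut at plate point (-60, +60) mm, turning about the vertical; value in rad, growing CLOCKWISE seen from above: 0 to 0.25 loose (start), stop (home) at 1.40; it stays where left. Its grip is an upright bar 50 long x 14 thick x 28 high, 26 to 54 mm above the shelf, centred on the axis; in the plate's frame the bar points along 135 deg + (1.40 - value), counter-clockwise from +x. Turns as nut_a.
- nut_c (a joint): Chrome wing nut at plate point (-60, -60) mm, turning about the vertical; value in rad, growing CLOCKWISE seen from above: 0 to 0.25 loose (start), stop (home) at 1.40; it stays where left. Its grip is an upright bar 50 long x 14 thick x 28 high, 26 to 54 mm above the shelf, centred on the axis; in the plate's frame the bar points along 225 deg + (1.40 - value), counter-clockwise from +x. Turns as nut_a.
- nut_d (a joint): Chrome wing nut at plate point (+60, -60) mm, turning about the vertical; value in rad, growing CLOCKWISE seen from above: 0 to 0.25 loose (start), stop (home) at 1.40; it stays where left. Its grip is an upright bar 50 long x 14 thick x 28 high, 26 to 54 mm above the shelf, centred on the axis; in the plate's frame the bar points along 315 deg + (1.40 - value), counter-clockwise from +x. Turns as nut_a.
There are look-alikes about, which are no part of the job. Several things have the shape of the foot_plate; the one meant has the colours described above.

How it is judged:
On the way, in this order (a step that is already met when the one before it is completed fails the run):
1. The nut nearest the jug is turned home while the one diagonally opposite is still loose (((x of milk_jug in the frame of foot_plate above 0 m and y of milk_jug in the frame of foot_plate above 0 m and value of joint nut_a above 1.2 rad and value of joint nut_c below 0.6 rad) or (x of milk_jug in the frame of foot_plate below 0 m and y of milk_jug in the frame of foot_plate above 0 m and value of joint nut_b above 1.2 rad and value of joint nut_d below 0.6 rad) or (x of milk_jug in the frame of foot_plate below 0 m and y of milk_jug in the frame of foot_plate below 0 m and value of joint nut_c above 1.2 rad and value of joint nut_a below 0.6 rad) or (x of milk_jug in the frame of foot_plate above 0 m and y of milk_jug in the frame of foot_plate below 0 m and value of joint nut_d above 1.2 rad and value of joint nut_b below 0.6 rad))), for 0.2 s.
2. Then the nut diagonally opposite is turned home (((x of milk_jug in the frame of foot_plate above 0 m and y of milk_jug in the frame of foot_plate above 0 m and value of joint each of nut_a, nut_c above 1.2 rad) or (x of milk_jug in the frame of foot_plate below 0 m and y of milk_jug in the frame of foot_plate above 0 m and value of joint each of nut_b, nut_d above 1.2 rad) or (x of milk_jug in the frame of foot_plate below 0 m and y of milk_jug in the frame of foot_plate below 0 m and value of joint each of nut_c, nut_a above 1.2 rad) or (x of milk_jug in the frame of foot_plate above 0 m and y of milk_jug in the frame of foot_plate below 0 m and value of joint each of nut_d, nut_b above 1.2 rad))), for 0.2 s.
At the end, for the whole second after the job is handed in: The nut nearest the jug and the one diagonally opposite are both home (within 0.2 rad of the stop), the other two still loose (below 0.6 rad), all at rest (((x of milk_jug in the frame of foot_plate above 0 m and y of milk_jug in the frame of foot_plate above 0 m and value of joint each of nut_a, nut_c above 1.2 rad and value of joint each of nut_b, nut_d below 0.6 rad) or (x of milk_jug in the frame of foot_plate below 0 m and y of milk_jug in the frame of foot_plate above 0 m and value of joint each of nut_b, nut_d above 1.2 rad and value of joint each of nut_a, nut_c below 0.6 rad) or (x of milk_jug in the frame of foot_plate below 0 m and y of milk_jug in the frame of foot_plate below 0 m and value of joint each of nut_c, nut_a above 1.2 rad and value of joint each of nut_b, nut_d below 0.6 rad) or (x of milk_jug in the frame of foot_plate above 0 m and y of milk_jug in the frame of foot_plate below 0 m and value of joint each of nut_d, nut_b above 1.2 rad and value of joint each of nut_a, nut_c below 0.6 rad)) and velocity of joint nut_a between -0.05 and 0.05 rad/s and velocity of joint nut_b between -0.05 and 0.05 rad/s and velocity of joint nut_c between -0.05 and 0.05 rad/s and velocity of joint nut_d between -0.05 and 0.05 rad/s); the robot touches nothing.
It fails at once if One of the other two nuts is turned (past 0.6 rad) ((x of milk_jug in the frame of foot_plate above 0 m and y of milk_jug in the frame of foot_plate above 0 m and value of joint any of nut_b, nut_d above 0.6 rad) or (x of milk_jug in the frame of foot_plate below 0 m and y of milk_jug in the frame of foot_plate above 0 m and value of joint any of nut_a, nut_c above 0.6 rad) or (x of milk_jug in the frame of foot_plate below 0 m and y of milk_jug in the frame of foot_plate below 0 m and value of joint any of nut_b, nut_d above 0.6 rad) or (x of milk_jug in the frame of foot_plate above 0 m and y of milk_jug in the frame of foot_plate below 0 m and value of joint any of nut_a, nut_c above 0.6 rad)).
It fails at once if The milk jug is shifted by more than 30 mm or tipped by more than 0.35 rad (distance of milk_jug from where it was at the start of the episode above 0.03 m or angle between milk_jug's own z axis and vertical above 0.35 rad).
It also fails if it takes over 48 s, if anything falls off the work surface, if the arm or the gripper's body presses on something with over 40 N, if the wrist force passes 120 N, or if a joint passes its speed limit or range.

## Working session

There is one attempt and no reset: what is moved stays moved. The work goes in short steps, Python scripts to look and compute and a shell command to move; the robot and the scene stay as the last step left them, time stands still between calls to the robot, and variables do not carry over. Pictures are saved under pics/ and viewed, and the job is handed in when it is done.

```bash
mkdir -p pics; ls; python3 - <<'E'
from cell import telemetry, camera, spot_in
import cv2,numpy as np
o=telemetry.get_obs(); print(o)
for n in ["scene","side"]:
    c=camera(n); cv2.imwrite(f"pics/{n}0.png",c["img"][:,:,::-1]); np.savez(f"{n}0.npz",**{k:v for k,v in c.items()})
    print(n,c["mtx"].tolist(),c["k1"],np.round(c["T"],3).tolist())
    for t in ["foot_plate","milk_jug","nut_a"]:
        for d in spot_in(t,c): print(t,round(d["p"],2),np.round(d["location"],3))
E
```

```text
pics
{'time_s': 0.0, 'joint_positions': array([-1.38063716,  0.43522628,  0.02492197,  1.57410961, -0.0116127 ,
        1.13399023, -0.07508969]), 'joint_velocities': array([-6.59701617e-04,  1.27200908e-03, -3.22196332e-05, -1.85708658e-04,
       -1.12522420e-03,  3.18099449e-04,  4.33459871e-04]), 'joint_torque': array([-7.92100109e-04, -6.67855239e+01,  9.84510854e-01, -3.14454210e+01,
       -6.05921005e-02,  4.29982482e-02,  1.84261830e-04]), 'position': array([0.18024507, 0.59790308, 0.22593748]), 'eef_rot': array([[-3.50855741e-04, -9.57445848e-01,  2.88612760e-01],
       [-1.54966634e-03,  2.88612952e-01,  9.57444600e-01],
       [-9.99998738e-01, -1.11328543e-04, -1.58498311e-03]]), 'contact_force': array([ 0.12235992,  0.10419   , -0.03639085]), 'torque': array([ 0.04586987, -0.00838463,  0.0631784 ]), 'grip_width': 0.0919916756876931}
scene [[586.046067479577, 0.0, 321.61975830922376], [0.0, 586.046067479577, 238.71545164662348], [0.0, 0.0, 1.0]] -0.13613547685247296 [[-0.095, -0.85, 0.518, 1.105], [0.995, -0.08, 0.052, -0.113], [-0.002, 0.52, 0.854, 0.881], [0.0, 0.0, 0
[... 609 characters left out ...]
, 234.09755447001322], [0.0, 0.0, 1.0]] -0.07923703873090863 [[0.84, 0.242, -0.485, 0.133], [-0.542, 0.392, -0.743, -0.907], [0.01, 0.887, 0.461, 0.498], [0.0, 0.0, 0.0, 1.0]]
foot_plate 0.88 [ 0.525 -0.133  0.006]
foot_plate 0.73 [ 0.568 -0.468  0.014]
foot_plate 0.58 [ 0.803 -0.058  0.011]
milk_jug 0.66 [ 0.387 -0.322  0.053]
nut_a 0.97 [ 0.636 -0.408  0.04 ]
nut_a 0.96 [ 0.468 -0.198  0.036]
nut_a 0.95 [ 0.453 -0.081  0.037]
nut_a 0.86 [ 0.588 -0.182  0.041]
nut_a 0.79 [ 0.568 -0.061  0.039]
nut_a 0.74 [ 0.733 -0.027  0.038]
nut_a 0.73 [ 0.787 -0.124  0.042]
nut_a 0.72 [ 0.507 -0.51   0.042]
nut_a 0.68 [0.849 0.032 0.041]
nut_a 0.67 [ 0.619 -0.528  0.049]
nut_a 0.66 [ 0.892 -0.076  0.041]
```

View pics/scene0.png

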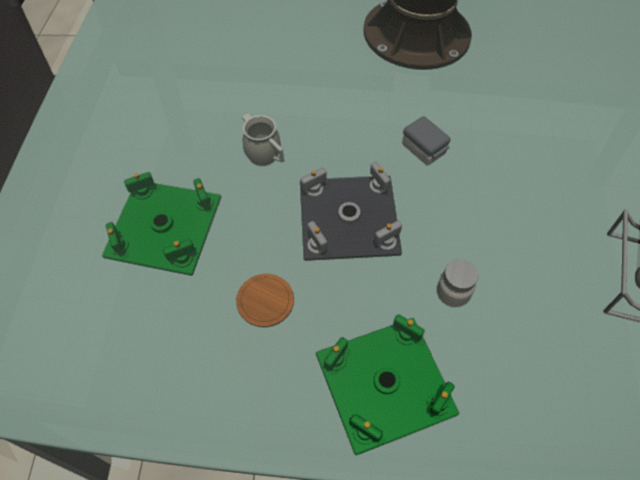

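View pics/side0.png

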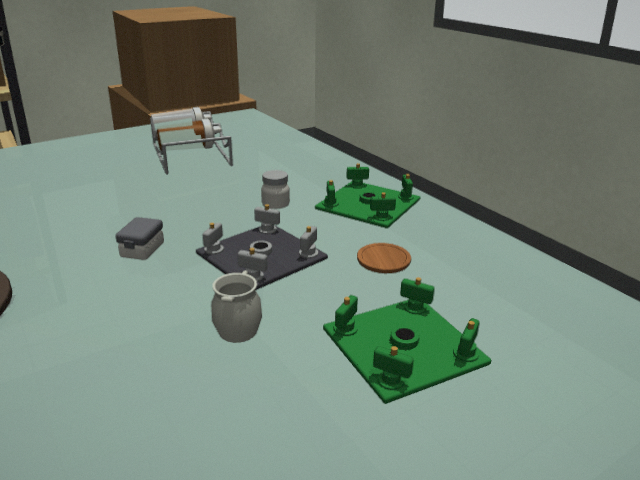

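The scene view shows three plate-shaped things: a dark grey plate at about (349,216), and green plates at (162,226) and (387,384). The dark metal plate fits the description, and the green ones are look-alikes. The jug is at (262,138), so the first nut is the one at (313,182) and the opposite one is at (388,236). I'll confirm in an enlarged crop and measure the stud tips and bars.

```bash
cat > h.py <<'E'
import numpy as np,cv2
def ray(c,u,v):
    m=c["mtx"];k=float(c["k1"])
    p=cv2.undistortPoints(np.array([[[u,v]]],float),m,np.array([k,0,0,0,0.]))[0,0]
    return np.array([p[0],-p[1],-1.])
def at_z(c,u,v,z,T=None):
    T=c["T"] if T is None else T
    d=T[:3,:3]@ray(c,u,v); o=T[:3,3]
    return o+d*(z-o[2])/d[2]
E
python3 - <<'E'
import numpy as np,cv2
from h import *
for n,box in [("scene",(230,100,480,310)),("side",(170,180,350,350))]:
    c=dict(np.load(n+"0.npz",allow_pickle=True))
    im=c["img"][:,:,::-1]
    x0,y0,x1,y1=box
    s=3 if n=="scene" else 4
    cr=cv2.resize(im[y0:y1,x0:x1],None,fx=s,fy=s,interpolation=cv2.INTER_CUBIC)[:600,:800]
    cv2.imwrite(f"pics/{n}_crop.png",cr)
    hsv=cv2.cvtColor(c["img"],cv2.COLOR_RGB2HSV)
    m=((hsv[...,0]>10)&(hsv[...,0]<25)&(hsv[...,1]>130)&(hsv[...,2]>90)).astype(np.uint8)
    m[:y0]=0;m[y1:]=0;m[:,:x0]=0;m[:,x1:]=0
    nn,l,st,ce=cv2.connectedComponentsWithStats(m)
    for i in range(1,nn):
        if 3<st[i,4]<200: print(n,st[i,4],ce[i].round(1),at_z(c,*ce[i],0.061).round(4))
E
```

```text
scene 7 [380.7 168.9] [ 0.4539 -0.0719  0.061 ]
scene 9 [313. 172.] [ 0.4723 -0.1907  0.061 ]
scene 14 [388.7 225.5] [ 0.5719 -0.0537  0.061 ]
scene 13 [316.8 229.5] [ 0.5909 -0.172   0.061 ]
side 4 [330.5 181. ] [ 0.7454 -0.0151  0.061 ]
side 6 [266.5 205.3] [ 0.5755 -0.0528  0.061 ]
side 6 [211.5 223.7] [ 0.4571 -0.0703  0.061 ]
side 8 [308.5 227.5] [ 0.5936 -0.1722  0.061 ]
side 9 [251.6 249.3] [ 0.4747 -0.1901  0.061 ]
side 12 [346.7 298.8] [ 0.5224 -0.3857  0.061 ]
```

View pics/scene_crop.png

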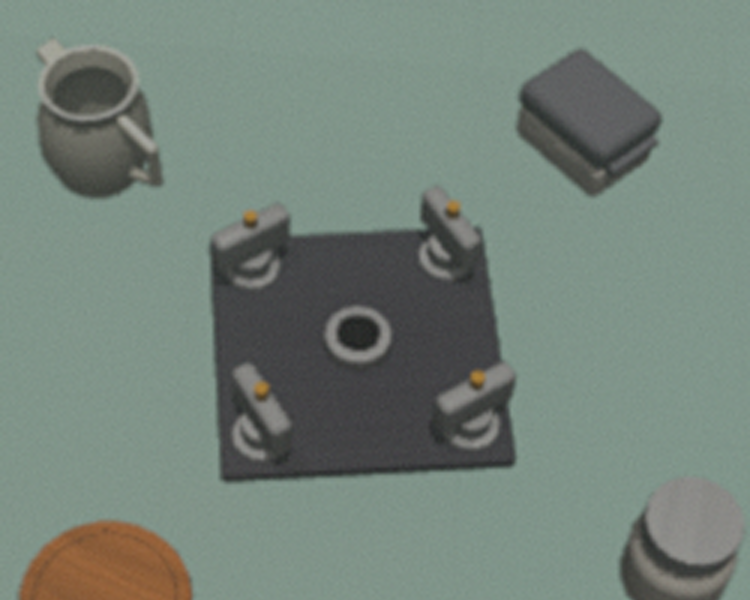

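The crop confirms the dark plate, with the jug off its upper-left corner. The first nut is at crop (251,245) and the opposite one is at crop (478,400). The stud tips from both cameras agree within 3 mm: first nut (0.4735, -0.190), opposite nut (0.574, -0.053). I'll move over the first nut and look with the wrist camera.

```bash
python3 -m jog '[[0,-2.8,-3.7,0,4.5],[0,-2.8,-3.7,0,4.5],[0,-2.8,-3.7,0,4.5],[0,-2.8,-3.7,0,4.5],[0,-2.8,-3.7,0,4.5],[0,-2.8,-3.7,0,4.5],[0,-2.8,-3.7,0,4.5],[0,-2.8,-3.7,0,4.5],[0,-2.8,-3.7,0,4.5],[0,-2.8,-3.7,0,4.5],[0,-2.8,-3.7,0,4.5],[0,-2.8,-3.7,0,4.5],[0,-2.8,-3.7,0,4.5],[0,-2.8,-3.7,0,4.5],[0,-2.8,-3.7,0,4.5],[0,-2.8,-3.7,0,4.5]]'
cat > st.py <<'E'
import sys,numpy as np
from cell import telemetry
o=telemetry.get_obs();R=o["eef_rot"];p=o["position"]
print("t",o["time_s"],"p",p.round(4),"jaw deg",np.degrees(np.arctan2(R[1,2],R[0,2])).round(1),"x",R[:,0].round(3),"q",o["joint_positions"].round(2),"F",o["contact_force"].round(1),"g",round(o["grip_width"],4))
if len(sys.argv)>3:
    d=R.T@(np.array(list(map(float,sys.argv[1:4])))-p); print("delta tool cm",(d*100).round(2))
E
python3 st.py 0.4735 -0.1904 0.2
```

```text
time_s: 2.0
position: [0.4467, -0.1171, 0.2258]
eef_rot: [[0.009, -0.961, 0.277], [0.011, 0.277, 0.961], [-1.0, -0.006, 0.013]]
contact_force: [0.8, 2.1, 1.2]
grip_width: 0.045
t 2.0 p [ 0.4467 -0.1171  0.2258] jaw deg 73.9 x [ 0.009  0.011 -1.   ] q [-0.39  0.17  0.63  2.   -0.13  1.01  1.6 ] F [0.8 2.1 1.2] g 0.045
delta tool cm [ 2.52 -4.59 -6.34]
```

```bash
python3 -m jog '[[0,-2.3,-3.1,0,4.5],[0,-2.3,-3.1,0,4.5],[0,0,0,0.15,4.5],[0,0,0,0.15,4.5],[0,0,0,0.15,4.5],[0,0,0,0.15,4.5],[0,0,0,0.13,4.5],[0,0,0,0,4.5]]'
cat > look.py <<'E'
import sys,numpy as np,cv2
from cell import telemetry,camera
from h import *
n=sys.argv[1]
o=telemetry.get_obs();c=camera("wrist")
T=np.eye(4);T[:3,:3]=o["eef_rot"];T[:3,3]=o["position"];T=T@c["hand_eye"]
c["T"]=T
cv2.imwrite(f"pics/{n}.png",c["img"][:,:,::-1]);np.savez(n+".npz",**c)
hsv=cv2.cvtColor(c["img"],cv2.COLOR_RGB2HSV)
m=((hsv[...,0]>10)&(hsv[...,0]<25)&(hsv[...,1]>130)&(hsv[...,2]>90)).astype(np.uint8)
nn,l,st,ce=cv2.connectedComponentsWithStats(m)
for i in range(1,nn):
    if 20<st[i,4]<1500: print(st[i,4],ce[i].round(1),at_z(c,*ce[i],0.061).round(4))
# height-map: bars between z .045 and .058
zm=c["z_map"];v,u=np.mgrid[0:480,0:640]
p=cv2.undistortPoints(np.stack([u.ravel(),v.ravel()],1).astype(float)[:,None],c["mtx"],np.array([float(c["k1"]),0,0,0,0]))[:,0]
P=np.c_[p[:,0],-p[:,1],-np.ones(len(p))]*zm.ravel()[:,None]
W=P@T[:3,:3].T+T[:3,3]
ok=(zm.ravel()>0.02)&(W[:,2]>0.047)&(W[:,2]<0.0565)
for q in [(0.4735,-0.1904),(0.5737,-0.0532),(0.4555,-0.071),(0.592,-0.172)]:
    s=W[ok&(np.hypot(W[:,0]-q[0],W[:,1]-q[1])<0.035)][:,:2]
    if len(s)>150:
        (cx,cy),(w,h),a=cv2.minAreaRect((s*1000).astype(np.float32))
        cv=np.cov(s.T);e,V=np.linalg.eigh(cv);d=V[:,1]
        print(q,len(s),"rect",round(cx,1),round(cy,1),round(w,1),round(h,1),"ang",round(np.degrees(np.arctan2(d[1],d[0]))%180,1))
E
python3 st.py 0.4735 -0.1904 0.03; python3 look.py w1
```

```text
time_s: 2.8
position: [0.4753, -0.2031, 0.2265]
eef_rot: [[0.013, -0.518, 0.855], [0.006, 0.855, 0.518], [-1.0, -0.002, 0.014]]
contact_force: [0.1, -0.2, -1.2]
grip_width: 0.0449
t 2.8 p [ 0.4753 -0.2031  0.2265] jaw deg 31.2 x [ 0.013  0.006 -1.   ] q [-0.34  0.31  0.84  1.89 -0.28  1.05  1.16] F [ 0.1 -0.2 -1.2] g 0.0449
delta tool cm [19.65  1.22  0.22]
67 [319.9 203. ] [ 0.4716 -0.1896  0.061 ]
34 [434.3 331.8] [ 0.623  -0.2371  0.061 ]
61 [197.2 351.8] [ 0.4468 -0.3662  0.061 ]
87 [435.8 353.2] [ 0.6376 -0.2545  0.061 ]
(0.4735, -0.1904) 861 rect 471.5 -189.4 14.0 50.2 ang 127.0
(0.5737, -0.0532) 987 rect 571.4 -52.8 14.6 49.6 ang 127.2
(0.4555, -0.071) 1056 rect 453.2 -71.2 49.3 14.2 ang 35.8
(0.592, -0.172) 775 rect 589.7 -171.0 48.6 14.4 ang 35.5
```

View pics/w1.png

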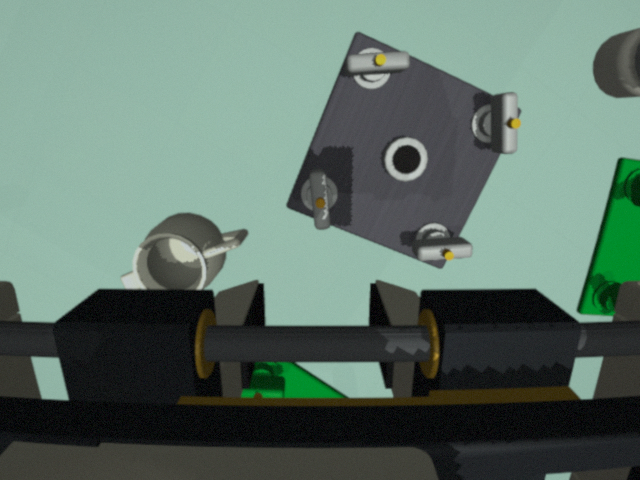

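The wrist view shows the first nut at (320,200), with the jug at left (180,255) and its handle pointing toward the nut. The first bar lies at 127°, so I want the jaws at 37°. Home is at about 54°, a turn of about 1.28 rad.

```bash
python3 -m jog '[[0,1.2,0.2,-0.10,4.5],[3,0,0,0,4.5],[4,0,0,0,4.5],[3,0,0,0,4.5],[2,0,0,0,4.5],[0,0,0,0,4.5]]'; python3 st.py 0.4725 -0.19 0.03
```

```text
time_s: 3.45
position: [0.4748, -0.1902, 0.1044]
eef_rot: [[0.019, -0.63, 0.776], [0.006, 0.776, 0.63], [-1.0, -0.007, 0.018]]
contact_force: [0.2, 0.5, 0.8]
grip_width: 0.0451
t 3.45 p [ 0.4748 -0.1902  0.1044] jaw deg 39.1 x [ 0.019  0.006 -1.   ] q [-0.23  0.45  0.69  2.04 -0.43  0.77  1.41] F [0.2 0.5 0.8] g 0.0451
delta tool cm [ 7.43  0.21 -0.3 ]
```

```bash
python3 -m jog '[[2.4,0.1,-0.2,0.03,4.5],[2.4,0.1,-0.1,0,4.5],[1.6,0,0,0,4.5],[0.8,0,0,0,4.5],[0,0,0,0,4.5]]'; python3 st.py 0.4725 -0.19 0.03
```

```text
time_s: 3.95
position: [0.4765, -0.1909, 0.0348]
eef_rot: [[0.026, -0.617, 0.787], [0.006, 0.787, 0.617], [-1.0, -0.011, 0.024]]
contact_force: [0.4, -0.0, -0.3]
grip_width: 0.0445
t 3.95 p [ 0.4765 -0.1909  0.0348] jaw deg 38.1 x [ 0.026  0.006 -1.   ] q [-0.14  0.56  0.59  2.09 -0.56  0.62  1.5 ] F [ 0.4 -0.  -0.3] g 0.0445
delta tool cm [ 0.47  0.33 -0.27]
```

```bash
python3 -m jog '[[0.4,0.3,-0.3,0,4.5],[0,0,0,0,4.5]]'; python3 st.py 0.4725 -0.19 0.03;  python3 -m jog '[[0,0,0,0,1.0],[0,0,0,0,1.0],[0,0,0,0,1.0],[0,0,0,0,1.0],[0,0,0,0,1.0]]' 15; python3 st.py 0.4725 -0.19 0.03
```

```text
time_s: 4.15
position: [0.4734, -0.1907, 0.0323]
eef_rot: [[0.028, -0.618, 0.785], [0.006, 0.786, 0.618], [-1.0, -0.013, 0.026]]
contact_force: [-0.5, 1.0, 0.3]
grip_width: 0.0451
t 4.15 p [ 0.4734 -0.1907  0.0323] jaw deg 38.2 x [ 0.028  0.006 -1.   ] q [-0.13  0.56  0.58  2.1  -0.57  0.61  1.51] F [-0.5  1.   0.3] g 0.0451
delta tool cm [ 0.23  0.11 -0.03]
time_s: 4.65
position: [0.4745, -0.191, 0.0342]
eef_rot: [[0.031, -0.619, 0.785], [0.005, 0.785, 0.619], [-0.999, -0.015, 0.028]]
contact_force: [0.7, -0.0, -0.8]
grip_width: 0.0142
t 4.65 p [ 0.4745 -0.191   0.0342] jaw deg 38.3 x [ 0.031  0.005 -0.999] q [-0.14  0.55  0.58  2.1  -0.56  0.61  1.51] F [ 0.7 -0.  -0.8] g 0.0142
delta tool cm [ 0.41  0.21 -0.11]
```

```bash
python3 -m jog '[[0.1,0,0,0.14,1.0],[0.1,0,0,0.14,1.0],[0.1,0,0,0.14,1.0],[0.1,0,0,0.14,1.0]]'; python3 st.py 0.4725 -0.19 0.03
```

```text
time_s: 5.05
position: [0.4738, -0.1917, 0.0334]
eef_rot: [[0.033, -0.089, 0.995], [0.009, 0.996, 0.089], [-0.999, 0.006, 0.034]]
contact_force: [-6.0, 2.4, 20.2]
grip_width: 0.0142
t 5.05 p [ 0.4738 -0.1917  0.0334] jaw deg 5.1 x [ 0.033  0.009 -0.999] q [-0.23  0.6   0.74  2.11 -0.71  0.66  1.09] F [-6.   2.4 20.2] g 0.0142
delta tool cm [ 0.33  0.18 -0.13]
```

```bash
python3 -m jog '[[0,0,0,0.14,1.0],[0,0,0,0.14,1.0],[0,0,0,0.14,1.0],[0,0,0,0.14,1.0]]'; python3 st.py 0.4725 -0.19 0.03
```

```text
time_s: 5.45
position: [0.4724, -0.1914, 0.0336]
eef_rot: [[0.032, 0.474, 0.88], [0.01, 0.88, -0.474], [-0.999, 0.023, 0.023]]
contact_force: [-1.4, 0.8, 0.2]
grip_width: 0.0137
t 5.45 p [ 0.4724 -0.1914  0.0336] jaw deg -28.3 x [ 0.032  0.01  -0.999] q [-0.33  0.66  0.9   2.12 -0.85  0.74  0.64] F [-1.4  0.8  0.2] g 0.0137
delta tool cm [ 0.36  0.11 -0.07]
```

```bash
python3 -m jog '[[0,0,0,0.12,1.0],[0,0,0,0.06,1.0],[0,0,0,0,1.0]]'; python3 st.py 0.4725 -0.19 0.03; python3 -m jog '[[0,0,0,0,4.5],[0,0,0,0,4.5],[0,0,0,0,4.5],[0,0,0,0,4.5]]'; python3 st.py
```

```text
time_s: 5.75
position: [0.4721, -0.1912, 0.0335]
eef_rot: [[0.03, 0.632, 0.775], [0.009, 0.775, -0.632], [-1.0, 0.026, 0.018]]
contact_force: [-0.3, -0.1, 2.4]
grip_width: 0.0142
t 5.75 p [ 0.4721 -0.1912  0.0335] jaw deg -39.2 x [ 0.03   0.009 -1.   ] q [-0.36  0.69  0.95  2.12 -0.88  0.77  0.49] F [-0.3 -0.1  2.4] g 0.0142
delta tool cm [ 0.36  0.1  -0.05]
time_s: 6.15
position: [0.4723, -0.1909, 0.0335]
eef_rot: [[0.031, 0.628, 0.778], [0.01, 0.778, -0.628], [-0.999, 0.027, 0.018]]
contact_force: [0.4, 0.2, -0.1]
grip_width: 0.041
t 6.15 p [ 0.4723 -0.1909  0.0335] jaw deg -38.9 x [ 0.031  0.01  -0.999] q [-0.35  0.69  0.95  2.12 -0.88  0.76  0.5 ] F [ 0.4  0.2 -0.1] g 0.041
```

```bash
python3 -m jog '[[-2,0,0,0,4.5],[-4,0,0,0,4.5],[-4,0,0,0,4.5],[-4,0,0,0,4.5],[-4,0,0,0,4.5],[0,0,0,0,4.5]]'; python3 st.py 0.5725 -0.0525 0.16; python3 look.py w2
```

```text
time_s: 6.75
position: [0.4649, -0.1937, 0.2189]
eef_rot: [[0.026, 0.628, 0.778], [0.01, 0.778, -0.629], [-1.0, 0.024, 0.014]]
contact_force: [1.3, 0.6, -0.5]
grip_width: 0.0451
t 6.75 p [ 0.4649 -0.1937  0.2189] jaw deg -39.0 x [ 0.026  0.01  -1.   ] q [-0.6   0.44  1.27  1.95 -0.51  1.09  0.2 ] F [ 1.3  0.6 -0.5] g 0.0451
delta tool cm [ 6.31 17.59 -0.59]
88 [202.3 112.3] [ 0.4531 -0.071   0.061 ]
76 [318.  214.6] [ 0.4717 -0.1889  0.061 ]
47 [609.7 278.7] [ 0.6383 -0.3978  0.061 ]
237 [198.2 346. ] [ 0.3151 -0.2139  0.061 ]
112 [435.5 354.6] [ 0.4737 -0.3552  0.061 ]
22 [433.  371.9] [ 0.462  -0.3687  0.061 ]
(0.4735, -0.1904) 882 rect 472.0 -189.0 49.3 13.9 ang 53.9
(0.5737, -0.0532) 251 rect 572.0 -64.0 6.8 32.6 ang 133.9
(0.4555, -0.071) 1049 rect 453.6 -71.2 49.7 14.8 ang 35.4
(0.592, -0.172) 1049 rect 590.3 -171.1 49.8 14.9 ang 34.7
```

View pics/w2.png

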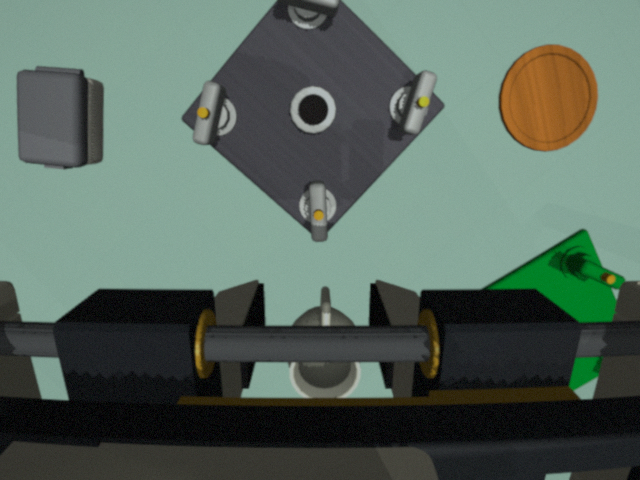

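The wrist view shows the first bar at (318,210), now pointing at the plate middle: 53.9°, which is home. The neighbours are unchanged at about 35° and the jug is in place. Next I turn back and go to the opposite nut.

```bash
python3 -m jog '[[0,4,0,0,4.5],[0,4,0,0,4.5],[0,4,0,0,4.5],[0,4,0,0,4.5],[0,0,0,-0.14,4.5],[0,0,0,-0.14,4.5],[0,0,0,-0.14,4.5],[0,0,0,-0.14,4.5],[0,0,0,-0.14,4.5],[0,0,0,-0.14,4.5],[0,0,0,-0.14,4.5],[0,0,0,-0.14,4.5],[0,0,0,-0.14,4.5],[0,0,0,0,4.5]]'; python3 st.py 0.5725 -0.0525 0.16; python3 look.py w3
```

```text
time_s: 8.2
position: [0.5596, -0.0564, 0.2014]
eef_rot: [[-0.001, -0.594, 0.804], [0.02, 0.804, 0.594], [-1.0, 0.016, 0.011]]
contact_force: [-0.3, 0.2, 0.3]
grip_width: 0.0452
t 8.2 p [ 0.5596 -0.0564  0.2014] jaw deg 36.5 x [-0.001  0.02  -1.   ] q [-0.57  0.44  0.83  1.81 -0.39  1.07  1.05] F [-0.3  0.2  0.3] g 0.0452
delta tool cm [ 4.15 -0.52  1.23]
87 [189.4 162.5] [ 0.4534 -0.0709  0.061 ]
74 [331.7 234.9] [ 0.5717 -0.0526  0.061 ]
130 [435.4 343.9] [ 0.6998 -0.0763  0.061 ]
63 [197.2 352.7] [ 0.5421 -0.2019  0.061 ]
(0.4735, -0.1904) 384 rect 469.9 -182.2 44.8 11.1 ang 43.1
(0.5737, -0.0532) 925 rect 571.4 -52.4 13.0 49.7 ang 127.1
(0.4555, -0.071) 1071 rect 453.7 -70.9 50.1 14.4 ang 34.8
```

View pics/w3.png

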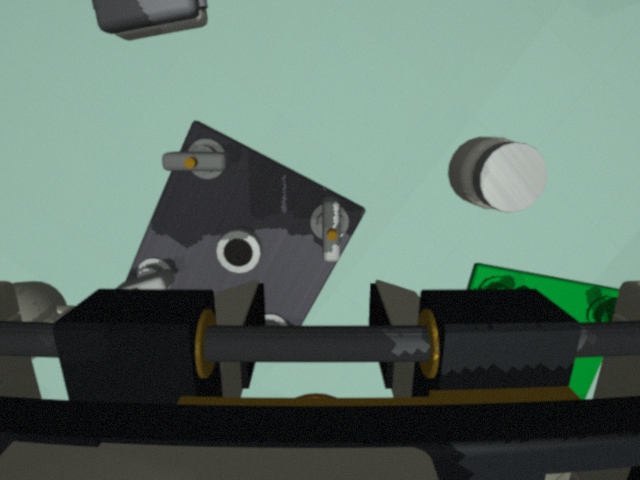

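The wrist view shows the opposite nut at (332,230), still at 127°, with the jar clear of it at (510,175). I'll go down onto it, centred at (0.572, -0.0525).

```bash
python3 -m jog '[[0,-0.5,1.2,0,4.5],[4,0,0,0,4.5],[4,0,0,0,4.5],[2,0,0,0,4.5],[0,0,0,0,4.5]]'; python3 st.py 0.572 -0.0525 0.033
```

```text
time_s: 8.75
position: [0.5768, -0.0493, 0.0965]
eef_rot: [[0.001, -0.578, 0.816], [0.02, 0.816, 0.578], [-1.0, 0.016, 0.012]]
contact_force: [-0.3, 0.6, 0.3]
grip_width: 0.0451
t 8.75 p [ 0.5768 -0.0493  0.0965] jaw deg 35.3 x [ 0.001  0.02  -1.   ] q [-0.49  0.59  0.73  1.87 -0.53  0.88  1.13] F [-0.3  0.6  0.3] g 0.0451
delta tool cm [ 6.35 -0.09 -0.66]
```

```bash
python3 -m jog '[[0,0,-0.7,-0.03,4.5],[2.4,0,0,0,4.5],[2.4,0,0,0,4.5],[1.4,0,0,0,4.5],[0,0,0,0,4.5]]'; python3 st.py 0.572 -0.0525 0.033
```

```text
time_s: 9.25
position: [0.5766, -0.0517, 0.0353]
eef_rot: [[0.005, -0.597, 0.802], [0.019, 0.802, 0.597], [-1.0, 0.013, 0.016]]
contact_force: [0.0, 0.6, -0.3]
grip_width: 0.0448
t 9.25 p [ 0.5766 -0.0517  0.0353] jaw deg 36.6 x [ 0.005  0.019 -1.   ] q [-0.43  0.67  0.65  1.92 -0.61  0.76  1.22] F [ 0.   0.6 -0.3] g 0.0448
delta tool cm [ 0.22  0.21 -0.42]
```

```bash
python3 -m jog '[[0.2,0.2,-0.4,0,4.5],[0,0,0,0,1.0],[0,0,0,0,1.0],[0,0,0,0,1.0],[0,0,0,0,1.0],[0,0,0,0,1.0]]' 15; python3 st.py 0.572 -0.0525 0.033
```

```text
time_s: 9.85
position: [0.5741, -0.0532, 0.0369]
eef_rot: [[0.009, -0.596, 0.803], [0.019, 0.803, 0.595], [-1.0, 0.01, 0.019]]
contact_force: [-0.8, -0.7, -5.1]
grip_width: 0.0142
t 9.85 p [ 0.5741 -0.0532  0.0369] jaw deg 36.5 x [ 0.009  0.019 -1.   ] q [-0.43  0.66  0.66  1.93 -0.61  0.75  1.22] F [-0.8 -0.7 -5.1] g 0.0142
delta tool cm [ 0.39  0.18 -0.14]
```

```bash
python3 -m jog '[[0,0,0,0.14,1.0],[0,0,0,0.14,1.0],[0,0,0,0.14,1.0],[0,0,0,0.14,1.0],[0,0,0,0.14,1.0],[0,0,0,0.14,1.0],[0,0,0,0.14,1.0]]'; python3 st.py 0.572 -0.0525 0.033
```

```text
time_s: 10.55
position: [0.5732, -0.0534, 0.0369]
eef_rot: [[0.008, 0.368, 0.93], [0.02, 0.93, -0.368], [-1.0, 0.021, 0.001]]
contact_force: [-1.3, -1.1, -1.1]
grip_width: 0.0137
t 10.55 p [ 0.5732 -0.0534  0.0369] jaw deg -21.6 x [ 0.008  0.02  -1.   ] q [-0.58  0.76  0.92  1.94 -0.84  0.87  0.42] F [-1.3 -1.1 -1.1] g 0.0137
delta tool cm [ 0.39  0.03 -0.14]
```

```bash
python3 -m jog '[[0,0,0,0.14,1.0],[0,0,0,0.12,1.0],[0,0,0,0.06,1.0],[0,0,0,0,1.0]]'; python3 st.py 0.572 -0.0525 0.033;  python3 -m jog '[[0,0,0,0,4.5],[0,0,0,0,4.5],[0,0,0,0,4.5],[0,0,0,0,4.5],[-2,0,0,0,4.5],[-4,0,0,0,4.5],[-4,0,0,0,4.5],[-4,0,0,0,4.5],[-4,0,0,0,4.5],[0,-4,0,0,4.5],[0,-4,0,0,4.5],[0,0,0,0,4.5]]'; python3 st.py; python3 look.py w4
```

```text
time_s: 10.95
position: [0.5728, -0.0533, 0.0369]
eef_rot: [[0.007, 0.654, 0.757], [0.018, 0.756, -0.654], [-1.0, 0.019, -0.006]]
contact_force: [-0.4, -0.7, 0.7]
grip_width: 0.0147
t 10.95 p [ 0.5728 -0.0533  0.0369] jaw deg -40.8 x [ 0.007  0.018 -1.   ] q [-0.62  0.81  1.01  1.94 -0.9   0.92  0.14] F [-0.4 -0.7  0.7] g 0.0147
delta tool cm [ 0.39 -0.   -0.11]
time_s: 12.15
position: [0.5188, -0.1195, 0.2227]
eef_rot: [[0.008, 0.646, 0.763], [0.019, 0.763, -0.646], [-1.0, 0.02, -0.006]]
contact_force: [-0.3, -0.2, 0.2]
grip_width: 0.0448
t 12.15 p [ 0.5188 -0.1195  0.2227] jaw deg -40.3 x [ 0.008  0.019 -1.   ] q [-0.71  0.52  1.26  1.87 -0.56  1.17  0.05] F [-0.3 -0.2  0.2] g 0.0448
34 [594.8   1.6] [ 0.7932 -0.1229  0.061 ]
69 [220.7 227.8] [ 0.4539 -0.0705  0.061 ]
59 [329.4 315.2] [ 0.4725 -0.1888  0.061 ]
275 [198.4 346.1] [ 0.3619 -0.1365  0.061 ]
176 [435.2 348.8] [ 0.5241 -0.2763  0.061 ]
(0.4735, -0.1904) 557 rect 475.2 -184.9 39.2 14.0 ang 54.5
(0.5737, -0.0532) 1014 rect 571.7 -52.8 50.1 14.1 ang 53.7
(0.4555, -0.071) 810 rect 453.8 -70.9 50.2 13.8 ang 36.0
(0.592, -0.172) 869 rect 590.2 -171.1 49.3 14.6 ang 35.1
```

View pics/w4.png

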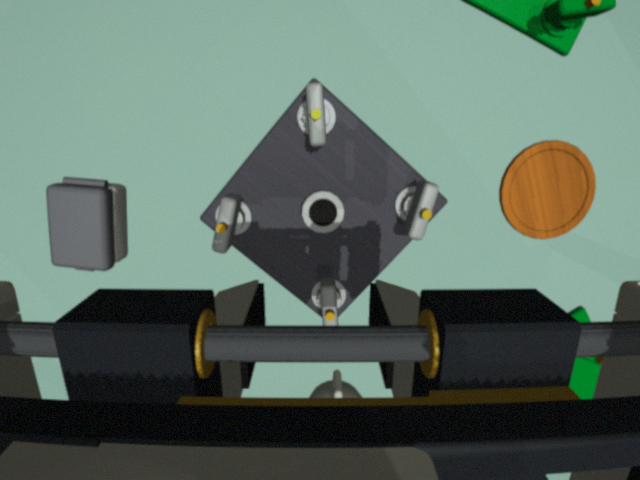

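The wrist view shows both diagonal bars, at (315,115) and (329,300), pointing at the plate middle (about 54°). The other two are still loose at about 35°, and the gripper is clear. One last check on the jug, then I hand in.

```bash
python3 - <<'E'
from cell import camera,spot_in,sign_off,telemetry
c=camera("side")
for d in spot_in("milk_jug",c): print(d["p"],d["location"])
o=telemetry.get_obs();print(o["contact_force"],abs(o["joint_velocities"]).max())
print(sign_off())
E
```

```text
0.74 [0.3866, -0.3227, 0.0503]
[0.50832201 0.63905967 0.63581518] 0.018703257240268136
the job is handed in; nothing more can be done
None
```

I tightened the wing nut nearest the jug to its stop, then the one diagonally opposite, on the dark foot plate. The arm then let go and rose clear, and I handed the job in after about 12 s.

The last wrist picture and side-camera reading showed:

- **Tightened nuts:** both bars point at the plate middle, measured at about 54° against a plate diagonal of 53.8°. In the last picture the gripper partly hid the first nut, so its figure rests mainly on 53.9°, measured right after it was turned.
- **Loose nuts:** the other two stayed at about 35–36°, as at the start.
- **Jug:** it reads (0.387, -0.323) m, within 1 mm of the starting reading from the same camera.
- **Gripper:** it was 0.22 m above the shelf and clear of everything, with the contact force near zero.

There was one brief upward force of 20 N on the first turn, when I pressed down slightly while turning. It went away once I stopped pressing, and no check failed.

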